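# Clamp a soap bar fully home in the stamping jig

## Robot

A 7-joint arm with a two-finger parallel gripper is mounted at the origin on the work surface. World frame = base frame: x ahead of the robot, y to its left, z up, the work surface at z = 0. Lengths are in mm, angles in degrees, forces in N, time in s.
With the tool pointing down it reaches from about 425 to 825 mm from the base axis. Payload 3.6 kg.
Tool frame: the origin (TCP) lies midway between the tips of the shut fingers; the grasp point (between the pads) lies 19 mm behind it; z points along the fingers, y is the direction in which the jaws open and shut (so a half turn about z gives the same grasp; the last joint's range is limited). The gripper opens to 93 mm and grips with 3 to 60 N. Pads are 15 mm wide; open, the fingers measure 128 mm over their backs; the gripper's body (75 mm by 188 mm) begins 65 mm behind the grasp point.
Start: joints at [-75.43, 35.231, -0.722, 81.555, 0.464, 63.22, -2.315], TCP at [180.097, 624.521, 218.64] pointing down, gripper open.
Joint ranges: [-178.69, 178.69], [-17.37, 117.87], [-77.05, 75.6], [15.02, 138.74], [-78.02, 258.01], [0.78, 113.62], [-162.83, 162.83]. Speed limits (degrees/s): [159.86, 159.86, 180, 180, 180, 180, 180].

## Interface

Orientations are given as [roll, pitch, yaw] about the fixed x, y, z axes, in that order (R = Rz(yaw) Ry(pitch) Rx(roll)).
In Python, from rig import env, grab_frame, calibration, ticket gives the robot as it stands.
- The arm moves only by the tool carry_out, never from a script. Its argument "moves" is a list of rows, each a list of 4 numbers: the shift along the tool's x, y, z in m, then the turn about the tool's z in degrees. In form: [[tx, ty, tz, roll], ...]. A call has 1 to 20 rows; each row shifts and turns the pose as measured when the row begins, along the tool's axes as they then stand; what a row does not reach is not made up. A row lasts 1/8 s, in which the tool goes at most 62.5 mm and 10.7 degrees, less where a joint would pass 70% of its speed; a pose out of reach is approached as far as the arm can. A call with a gripper value outside its range is refused whole. "grip" is the closure, from -1 (fully open) to 1 (shut), set as the call begins (left out, the last holds). The fingers move at their own pace and stop on an object; "squeeze" is the grip in N (left out, the last holds). Time passes only in rows, so rows that do not move let the fingers close. It gives the time, the measured TCP pose, the force and the opening at its end, in the units of the state.
- env.observe(): the state, without advancing time (a new reading comes with each control period).
- grab_frame(name): name is "side" or "top"; returns the picture (420x560x3 uint8, red, green, blue); there is no depth.
- calibration(name): a dict with "fx", "fy", "cx", "cy" (pixels), "k1" (the pictures are not rectified: a ray, as slopes to the right and down, at radius r is drawn at 1 + k1 r^2 times it, then the intrinsics apply), "xyz" and "rotation" of the camera in the world. Camera axes: x right, y down, z forward; pixel columns grow to the right and rows downward; lengths in mm; the calibration is good to about 2 mm. A picture is of the moment at which its call begins. calibration takes no time and is no camera call.
- ticket.sign_off(): hands the job in, once; it reports no verdict.
The state is a dict: "time": time; "q": joint angles; "dq": joint speeds; "effort": joint torques, N m; "eef_pos": TCP position; "ee_rot": TCP orientation; "wrist_force": force on the tool from outside, world axes, zero at the start; "wrist_torque": the same for the moment, N m; "grip_width": finger opening in mm.
Only numpy, scipy, OpenCV 4.12 (cv2) and the standard library are available. Lean on these libraries where they do the work, as an engineer would, in place of code of your own. Each camera call takes 0.05 s, during which the arm holds its last target. There are 200 camera calls.

## Task

Put the full-size rectangular soap bar, flat side down, into the nest of the white jig and push it down until you feel that it sits fully home on the bottom. Only then swing the hinged clamp all the way shut over it and let go.

Things in the scene. Friction and masses are not known exactly. Their poses are not given: they have to be found in the camera images.
- bar_center (a point): Centre of the full-size soap bar, a flecked cream block 54 (x) x 84 (y) x 30 mm (z, high), 0.14 kg, lying flat on the table. Either way round is the same. Other things near it: a short end piece (54 x 36 x 30), a round soap (62 across, 26 high), a round clear stamp with wooden handle (70 high). Their places get swapped.
- nest (a point): Centre of the nest's bottom in the fixed white jig (base top 4 mm lower). z up, y along the nest, away from the hinge. Nest 62 (x) x 92 mm (y), flared walls 17 mm high; long sides have 56 mm finger gaps. A stiff lift-out plate starts 6-11 mm up: a bar laid in stays up on it until pushed (about 5 N) to the hard bottom; its centre is then 15 mm above this point.
- clamp (a joint): Clamp angle: 0 shut, level over the nest; 1.57 upright; 2.0 leaning away. Starts at 1.6-1.85. Hinge axis: along the nest's x, at its y = -95 mm, z = +48 mm, between posts reaching z = +60. Stiff: stays where left, yields to 1.5-3 N at the handle, so swing it all the way, e.g. shut fingers push from behind, then from above. Its pad meets the top of a fully seated bar at 0.
- clamp_handle (a point): Centre of the black round cross bar at the free end of the clamp's flat arm (36 wide, 10 mm thick): 90 mm long, 16 mm thick, parallel to the hinge axis and 175 mm from it. Open, it stands about 245 mm above the table; shut, 72 mm above the table and 80 mm from the nest's centre along the nest's +y.
There are look-alikes about, which are no part of the job. What is shaped like the part that bears nest but blue or red is not meant.

How it is judged:
By the outcome, as a careful person would: the job done as asked, in the order asked, and still so for the second after the job is handed in, with the robot touching nothing.
It also fails if it takes over 54 s, if anything falls off the work surface, if the arm or the gripper's body presses on something with over 40 N, if the wrist force passes 120 N, or if a joint passes its speed limit or range.

## Working session

There is one attempt and no reset: what is moved stays moved. The work goes in short steps, Python scripts to look and compute and a tool call to move; the robot and the scene stay as the last step left them, time stands still between calls to the robot, and variables do not carry over. Pictures are saved under pics/ and viewed, about 8 in all and at most 12, crops included, and the job is handed in when it is done.

Besides the shell and the picture viewer there is one more tool, called after "Call:" as a command line: name --pt "numbers of a row" for each row, then --argument value for the rest. carry_out: Moves the arm, as the interface text tells. Its arguments: {"type":"object","properties":{"moves":{"type":"array"},"grip":{"type":"number"},"squeeze":{"type":"number"}},"required":["moves"]}

```bash
mkdir -p pics
python3 - <<'E'
from rig import env, grab_frame, calibration
import cv2
for n in("top","side"):
    c=calibration(n);print(n,c)
    cv2.imwrite(f"pics/{n}0.png",cv2.resize(grab_frame(n)[:,:,::-1],(784,588),interpolation=cv2.INTER_CUBIC))
print(env.observe())
E
```

```text
top {'fx': 387.14494409227234, 'fy': 387.14494409227234, 'cx': 278.7137239590159, 'cy': 206.1577970881766, 'k1': -0.052890691543371164, 'xyz': array([ 366.15839482,  -17.7228527 , 1026.46923387]), 'rotation': array([-172.18440917,   -1.00001004,  -89.47959186])}
side {'fx': 404.88869838414263, 'fy': 404.88869838414263, 'cx': 278.5659640804871, 'cy': 209.17117367614492, 'k1': -0.07683241338454551, 'xyz': array([ 156.91053895, -480.52972214,  730.00838983]), 'rotation': array([-137.38456238,   -0.91128804,  -34.83858636])}
{'time': 0.1, 'q': array([-75.43063262,  35.28549847,  -0.72117227,  81.62889375,
         0.46483196,  63.22009492,  -2.31618672]), 'dq': array([ 0.13742059, -0.01974174,  0.01107285, -0.36675063,  0.03296508,
        0.0946324 ,  0.05402412]), 'effort': array([ 1.70154348e-03, -4.60044193e+01,  2.10042391e-01, -1.66246176e+01,
       -6.11829618e-02,  1.69226801e-02,  1.06680372e-04]), 'eef_pos': array([179.93605826, 623.87688851, 217.59560697]), 'ee_rot': array([-1.79868445e+02,  3.23362324e-03,  1.63913537e+02]), 'wrist_force': array([-0.32841698,  0.09118905, -0.16383927]), 'wrist_torque': array([-0.01095897, -0.01228156, -0.04603831]), 'grip_width': 93.19004254701066}
```

View pics/top0.png

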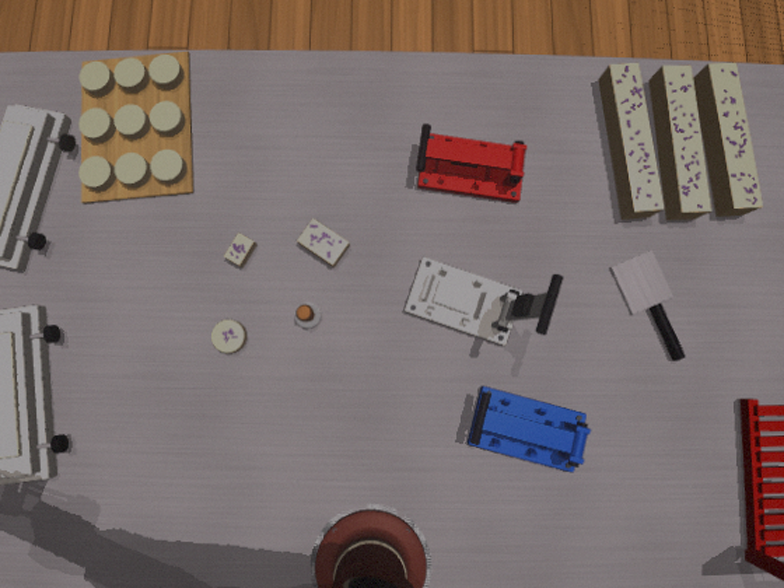

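View pics/side0.png

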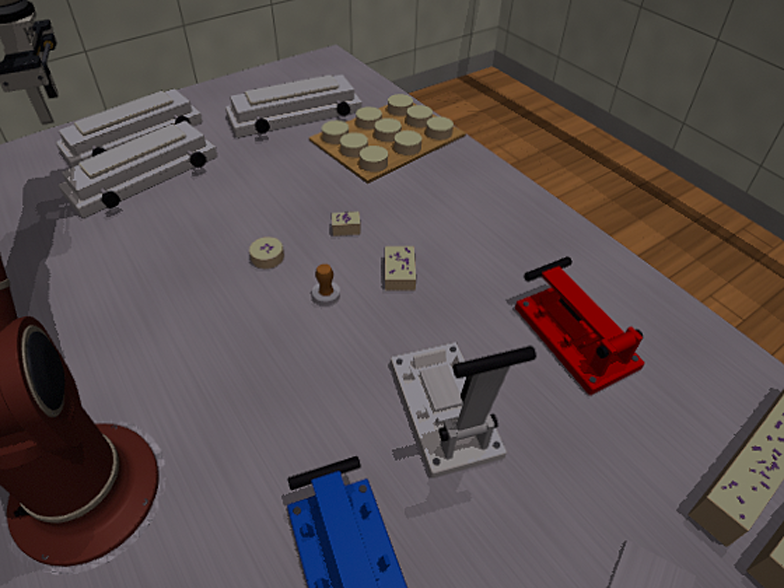

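The top view shows the bar at about (323,242), the white jig from (405,260) to (560,345) with its clamp leaning to the right, and blue and red look-alike jigs. The side view shows the bar at about (400,267) and the jig at about (445,410). I'll enlarge crops of both.

```bash
python3 - <<'E'
from rig import env, grab_frame, calibration
import cv2
f=grab_frame("top")[:,:,::-1]; cv2.imwrite("pics/topc.png",cv2.resize(f[145:255,205:405],(800,440),interpolation=cv2.INTER_CUBIC))
f=grab_frame("side")[:,:,::-1]; cv2.imwrite("pics/sidec.png",cv2.resize(f[165:345,265:395],(520,720),interpolation=cv2.INTER_CUBIC)[:600+120])
E
cat > h.py <<'E'
import numpy as np, cv2
from rig import calibration
from scipy.spatial.transform import Rotation as R
def cam(n):
    c=calibration(n); return c,R.from_euler('xyz',c['rotation'],degrees=True).as_matrix(),np.array(c['xyz'])
def ray(n,u,v):
    c,M,t=cam(n); d=np.array([(u-c['cx'])/c['fx'],(v-c['cy'])/c['fy']]); s=d.copy()
    for _ in range(20): s=d/(1+c['k1']*(s@s))
    return t,M@np.array([s[0],s[1],1])
def atz(n,u,v,z):
    t,d=ray(n,u,v); return t+d*(z-t[2])/d[2]
def proj(n,p):
    c,M,t=cam(n); q=M.T@(np.asarray(p,float)-t); s=q[:2]/q[2]; s=s*(1+c['k1']*(s@s))
    return np.array([s[0]*c['fx']+c['cx'],s[1]*c['fy']+c['cy']])
E
```

```text
(no output)
```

View pics/topc.png

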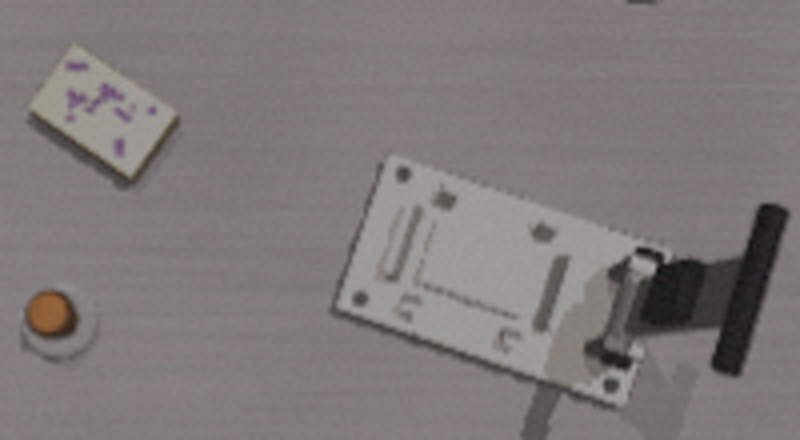

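View pics/sidec.png

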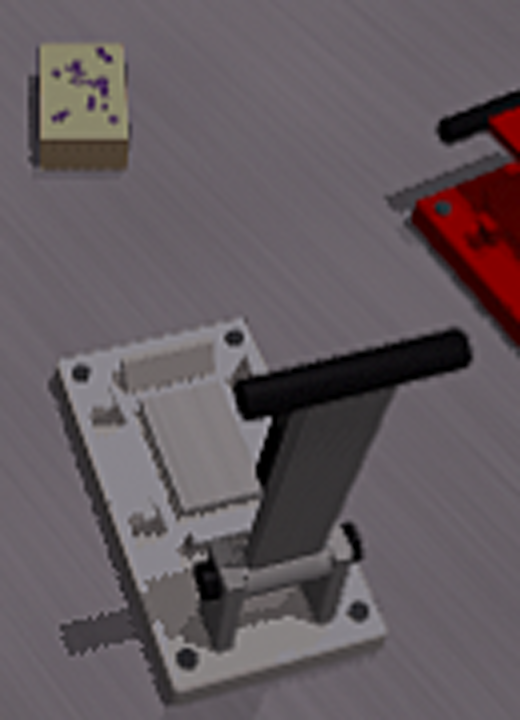

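Run:
```python
from h import *
T=lambda x,y,z:atz("top",205+(x+.5)/4-.5,145+(y+.5)/4-.5,z)[:2].round(1)
S=lambda x,y,z:atz("side",265+(x+.5)/4-.5,165+(y+.5)/4-.5,z)[:2].round(1)
print("bar top",[T(*p,30) for p in((73,44),(180,115),(133,180),(28,106))])
print("bar side",[S(*p,30) for p in((40,44),(124,43),(128,139),(40,142))])
print("screws top",[T(*p,20) for p in((403,174),(360,299),(611,385))])
print("screws side",[S(*p,20) for p in((234,338),(82,373),(186,658),(358,610))])
print("base top",[T(*p,20) for p in((388,155),(334,308),(625,405))])
print("base side",[S(*p,20) for p in((243,319),(55,362),(172,690),(384,628))])
print("hinge top",[T(*p,72) for p in((648,262),(608,352))])
print("hinge side",[S(*p,72) for p in((348,542),(208,580))])
print("wall top@41",[T(*p,41) for p in((420,207),(393,280),(566,256),(540,330))])
# handle triangulate ends
for a,b in(((772,208),(465,350)),((727,372),(242,398))):
    t1,d1=ray("top",205+a[0]/4,145+a[1]/4);t2,d2=ray("side",265+b[0]/4,165+b[1]/4)
    k=np.linalg.lstsq(np.c_[d1,-d2],t2-t1,rcond=None)[0];print("handle end",(t1+d1*k[0]).round(),(t2+d2*k[1]).round())
```

```text
bar top [array([636.3, 115. ]), array([589.2,  43.3]), array([545.4,  73.1]), array([594. , 143.3])]
bar side [array([592. , 142.6]), array([637. , 113.6]), array([588.3,  43.8]), array([543. ,  71.3])]
screws top [array([ 553.4, -104.1]), array([470.1, -76. ]), array([ 415.4, -240.1])]
screws side [array([ 552.4, -103.1]), array([469.9, -75.3]), array([ 414.7, -237.4]), array([ 498.5, -265.2])]
base top [array([566.1, -94.2]), array([464., -59.]), array([ 402.5, -249.1])]
base side [array([564.8, -95.7]), array([462. , -61.2]), array([ 399.4, -246.5]), array([ 502.5, -279.5])]
hinge top [array([ 489.8, -253.3]), array([ 433.3, -227.1])]
hinge side [array([ 492.9, -252.3]), array([ 427.4, -230.8])]
wall top@41 [array([ 528. , -113.3]), array([480.4, -95.9]), array([ 497.2, -207.7]), array([ 449.2, -190.2])]
handle end [ 496. -277.  245.] [ 496. -277.  245.]
handle end [ 410. -249.  250.] [ 410. -249.  250.]
```

Both views agree: bar at about (590.7, 93.2) with its long axis at 56.7°, nest at about (491, -151, 24) with its y axis at 71.4°, and clamp at about 1.7. I'll write a helper that works out the rows.

```bash
cat > plan.py <<'E'
import sys, json, numpy as np
from rig import env
def plan(x,y,z,yaw,n,p=None,w=None):
    s=env.observe(); p=np.array(s['eef_pos']) if p is None else np.array(p); w=s['ee_rot'][2] if w is None else w
    d=(np.array([x,y,z])-p)/n; dw=((yaw-w+180)%360-180)/n; rows=[]
    for k in range(n):
        a=np.radians(w+k*dw); c,si=np.cos(a),np.sin(a)
        rows.append([round((d[0]*c+d[1]*si)/1e3,4),round((d[0]*si-d[1]*c)/1e3,4),round(-d[2]/1e3,4),round(-dw,2)])
    return rows
if __name__=="__main__":
    a=list(map(float,sys.argv[1:])); s=env.observe()
    print(s['time'],s['eef_pos'].round(1),s['ee_rot'].round(2),s['wrist_force'].round(1),round(s['grip_width'],1)); print(json.dumps(plan(*a[:4],int(a[4]))))
E
python3 plan.py 590.7 93.2 130 56.7 14
```

```text
0.2 [180.  624.1 217.9] [-179.91    0.    163.92] [ 0.5  0.  -0.2] 93.1
[[-0.0387, -0.0283, 0.0063, 7.66], [-0.0421, -0.0229, 0.0063, 7.66], [-0.0448, -0.0171, 0.0063, 7.66], [-0.0467, -0.011, 0.0063, 7.66], [-0.0477, -0.0046, 0.0063, 7.66], [-0.0479, 0.0018, 0.0063, 7.66], [-0.0472, 0.0081, 0.0063, 7.66], [-0.0457, 0.0144, 0.0063, 7.66], [-0.0434, 0.0203, 0.0063, 7.66], [-0.0403, 0.0259, 0.0063, 7.66], [-0.0365, 0.0311, 0.0063, 7.66], [-0.032, 0.0357, 0.0063, 7.66], [-0.027, 0.0396, 0.0063, 7.66], [-0.0215, 0.0429, 0.0063, 7.66]]
```

Call:
carry_out --pt "-0.039 -0.028 0.006 7.7" --pt "-0.042 -0.023 0.006 7.7" --pt "-0.045 -0.017 0.006 7.7" --pt "-0.047 -0.011 0.006 7.7" --pt "-0.048 -0.005 0.006 7.7" --pt "-0.048 0.002 0.006 7.7" --pt "-0.047 0.008 0.006 7.7" --pt "-0.046 0.014 0.006 7.7" --pt "-0.043 0.02 0.006 7.7" --pt "-0.04 0.026 0.006 7.7" --pt "-0.036 0.031 0.006 7.7" --pt "-0.032 0.036 0.006 7.7" --pt "-0.027 0.04 0.006 7.7" --pt "-0.021 0.043 0.006 7.7" --grip -1

```text
time: 1.95
eef_pos: [584.6, 72.4, 128.6]
ee_rot: [-179.8, -0.2, 53.3]
wrist_force: [0.9, 0.7, 1.1]
grip_width: 92.9
```

```bash
python3 plan.py 590.7 93.2 100 56.7 5
```

```text
1.95 [584.6  72.4 128.6] [-1.7977e+02 -1.6000e-01  5.3290e+01] [0.9 0.7 1.1] 92.9
[[0.0041, -0.0015, 0.0057, -0.68], [0.0041, -0.0015, 0.0057, -0.68], [0.0041, -0.0014, 0.0057, -0.68], [0.0041, -0.0014, 0.0057, -0.68], [0.0041, -0.0013, 0.0057, -0.68]]
```

Call:
carry_out --pt "0.004 -0.0015 0.006 -0.7" --pt "0.004 -0.0015 0.006 -0.7" --pt "0.004 -0.0015 0.006 -0.7" --pt "0.004 -0.0015 0.006 -0.7" --pt "0.004 -0.0015 0.006 -0.7" --pt "0 0 0 0"

```text
time: 2.7
eef_pos: [589.7, 94.8, 95.9]
ee_rot: [-179.7, -0.1, 57.1]
wrist_force: [0.4, -0.3, 0.5]
grip_width: 92.7
```

```bash
python3 plan.py 590.7 93.2 6 56.7 6
```

```text
2.7 [589.7  94.8  95.9] [-1.7969e+02 -1.1000e-01  5.7070e+01] [ 0.4 -0.3  0.5] 92.7
[[-0.0001, 0.0003, 0.015, 0.06], [-0.0001, 0.0003, 0.015, 0.06], [-0.0001, 0.0003, 0.015, 0.06], [-0.0001, 0.0003, 0.015, 0.06], [-0.0001, 0.0003, 0.015, 0.06], [-0.0001, 0.0003, 0.015, 0.06]]
```

Call:
carry_out --pt "0 0.0005 0.02 0" --pt "0 0.0005 0.02 0" --pt "0 0.0005 0.018 0" --pt "0 0.0003 0.012 0" --pt "0 0 0.008 0" --pt "0 0 0.004 0" --pt "0 0 0 0"

```text
time: 3.58
eef_pos: [593.1, 94.4, 12.7]
ee_rot: [-179.9, -0.3, 57.1]
wrist_force: [0.2, 0.2, -0.0]
grip_width: 93.1
```

```bash
python3 plan.py 590.7 93.2 6 56.7 1
```

```text
3.575 [593.1  94.4  12.7] [-179.92   -0.27   57.12] [ 0.2  0.2 -0. ] 93.1
[[-0.0023, -0.0014, 0.0067, 0.42]]
```

Call:
carry_out --pt "-0.002 -0.0015 0.004 0.4" --pt "0 0 0.002 0" --pt "0 0 0 0"

```text
time: 3.95
eef_pos: [591.3, 93.5, 7.2]
ee_rot: [180.0, -0.3, 56.7]
wrist_force: [-0.0, 0.9, -0.6]
grip_width: 92.7
```

Call:
carry_out --pt "0 0 0 0" --pt "0 0 0 0" --pt "0 0 0 0" --pt "0 0 0 0" --pt "0 0 0 0" --pt "0 0 0 0" --grip 1 --squeeze 25

```text
time: 4.7
eef_pos: [591.4, 93.8, 7.6]
ee_rot: [180.0, -0.4, 56.7]
wrist_force: [-0.2, 0.1, -0.8]
grip_width: 53.6
```

Call:
carry_out --pt "0 0 -0.015 0" --pt "0 0 -0.03 0" --pt "0 0 -0.03 0" --pt "0 0 -0.015 0" --pt "0 0 0 0"

```text
time: 5.32
eef_pos: [590.8, 92.9, 102.0]
ee_rot: [180.0, -0.4, 56.7]
wrist_force: [-0.4, -0.2, -2.2]
grip_width: 53.6
```

```bash
python3 plan.py 491.3 -150.3 100 71.4 10
```

```text
5.325 [590.8  92.9 102. ] [179.99  -0.35  56.67] [-0.4 -0.2 -2.2] 53.6
[[-0.0258, 0.005, 0.0002, -1.47], [-0.0259, 0.0044, 0.0002, -1.47], [-0.026, 0.0037, 0.0002, -1.47], [-0.0261, 0.003, 0.0002, -1.47], [-0.0262, 0.0024, 0.0002, -1.47], [-0.0262, 0.0017, 0.0002, -1.47], [-0.0263, 0.001, 0.0002, -1.47], [-0.0263, 0.0004, 0.0002, -1.47], [-0.0263, -0.0003, 0.0002, -1.47], [-0.0263, -0.001, 0.0002, -1.47]]
```

Call:
carry_out --pt "-0.02 0.004 0 -1.5" --pt "-0.026 0.0045 0 -1.5" --pt "-0.026 0.004 0 -1.5" --pt "-0.026 0.003 0 -1.5" --pt "-0.026 0.0025 0 -1.5" --pt "-0.026 0.002 0 -1.5" --pt "-0.026 0.001 0 -1.5" --pt "-0.025 0.0005 0 -1.5" --pt "-0.02 0 0 -1.5" --pt "-0.012 0 0 -1.2" --pt "-0.005 0 0 0" --pt "0 0 0 0"

```text
time: 6.82
eef_pos: [492.4, -134.4, 89.2]
ee_rot: [-178.8, -0.0, 71.9]
wrist_force: [0.1, -0.5, -1.3]
grip_width: 54.1
```

```bash
python3 plan.py 491.3 -150.3 70 71.4 3
```

```text
6.825 [ 492.4 -134.4   89.2] [-1.788e+02 -4.000e-02  7.195e+01] [ 0.1 -0.5 -1.3] 54.1
[[-0.0052, 0.0013, 0.0064, 0.18], [-0.0052, 0.0013, 0.0064, 0.18], [-0.0052, 0.0013, 0.0064, 0.18]]
```

Call:
carry_out --pt "-0.005 0.001 0.004 0.2" --pt "-0.005 0.001 0.003 0.2" --pt "-0.004 0.001 0.003 0.1" --pt "-0.001 0 0 0" --pt "0 0 0 0"

```text
time: 7.45
eef_pos: [490.7, -148.5, 77.7]
ee_rot: [-178.7, -0.1, 71.6]
wrist_force: [-0.3, 0.4, -1.7]
grip_width: 54.1
```

```bash
python3 plan.py 491.3 -150.3 60 71.4 2
python3 - <<'E'
from rig import grab_frame
from h import *
import cv2
a=grab_frame("top")[:,:,::-1][170:250,270:400]; b=grab_frame("side")[:,:,::-1][225:345,265:395]
cv2.imwrite("pics/c3.png",np.hstack([cv2.resize(a,(390,240),interpolation=2),np.zeros((0,0,3),np.uint8)]) if 0 else cv2.resize(b,(650,600),interpolation=2))
E
```

```text
7.45 [ 490.7 -148.5   77.7] [-1.7874e+02 -7.0000e-02  7.1570e+01] [-0.3  0.4 -1.7] 54.1
[[-0.0008, 0.0006, 0.0088, 0.08], [-0.0008, 0.0006, 0.0088, 0.08]]
```

View pics/c3.png

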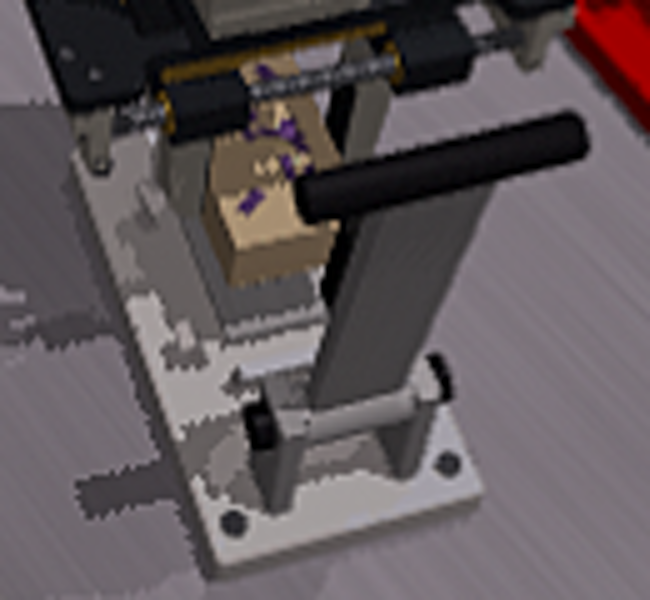

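The crop shows the bar level and held over the nest: near bottom edge (232,285)-(330,260), near top edge (228,250)-(335,225). I'll check where the bar sits in the hand and continue.

Run:
```python
from h import *
from plan import plan
import json
e=np.array([np.cos(np.radians(-18.4)),np.sin(np.radians(-18.4))]);u=np.array([-e[1],e[0]])
for c,z in(((232,285),70),((330,260),70),((228,250),100),((335,225),100)):
    p=atz("side",265+c[0]/5-.4,225+c[1]/5-.4,z)[:2]; d=p-[490.7,-148.5]; print(z,p.round(1),(d@e).round(1),(d@u).round(1))
print(proj("side",[490.7,-148.5,100]))
```

```text
70 [ 456.4 -177. ] -23.5 -37.9
70 [ 494.7 -189.5] 16.8 -37.7
100 [ 450.9 -178. ] -28.4 -40.5
100 [ 490.8 -191.9] 13.8 -41.1
[317.13699035 254.12359431]
```

Call:
carry_out --pt "-0.002 0.001 0.008 0.1" --pt "0 0 0.008 0" --pt "0 0 0.004 0" --pt "0 0 0 0"

```text
time: 8.05
eef_pos: [490.6, -150.2, 56.1]
ee_rot: [-178.7, -0.1, 71.5]
wrist_force: [-0.3, 0.4, -1.9]
grip_width: 53.6
```

```bash
python3 plan.py 491 -151.2 45 71.4 2
```

```text
8.05 [ 490.6 -150.2   56.1] [-1.7872e+02 -9.0000e-02  7.1510e+01] [-0.3  0.4 -1.9] 53.6
[[-0.0004, 0.0004, 0.0055, 0.05], [-0.0004, 0.0004, 0.0055, 0.05]]
```

Call:
carry_out --pt "-0.0005 0.0005 0.005 0" --pt "-0.0005 0 0.004 0" --pt "0 0 0.003 0" --pt "0 0 0 0"

```text
time: 8.55
eef_pos: [490.7, -151.3, 43.3]
ee_rot: [-178.7, -0.1, 71.5]
wrist_force: [0.1, -0.2, -1.5]
grip_width: 53.9
```

Call:
carry_out --pt "0 0 0.004 0" --pt "0 0 0.003 0" --pt "0 0 0 0"

```text
time: 8.93
eef_pos: [490.8, -151.3, 36.5]
ee_rot: [-178.8, -0.1, 71.5]
wrist_force: [0.3, 0.6, -1.0]
grip_width: 53.6
```

Call:
carry_out --pt "0 0 0.003 0" --pt "0 0 0.002 0" --pt "0 0 0 0"

```text
time: 9.3
eef_pos: [490.9, -151.4, 31.9]
ee_rot: [-178.8, -0.1, 71.5]
wrist_force: [-0.2, -0.2, 1.8]
grip_width: 54.0
```

Call:
carry_out --pt "0 0 0.003 0" --pt "0 0 0.002 0" --pt "0 0 0 0"

```text
time: 9.68
eef_pos: [490.9, -151.4, 31.5]
ee_rot: [-178.9, -0.3, 71.5]
wrist_force: [0.4, -0.5, -1.4]
grip_width: 53.6
```

Call:
carry_out --pt "0 0 0.003 0" --pt "0 0 0.004 0"

```text
time: 9.93
eef_pos: [491.1, -151.5, 30.3]
ee_rot: [-179.0, -0.5, 71.4]
wrist_force: [-8.6, 2.8, 35.7]
grip_width: 53.8
```

Call:
carry_out --pt "0 0 0.006 0" --pt "0 0 0.008 0"

```text
time: 10.18
eef_pos: [491.0, -151.8, 24.2]
ee_rot: [-179.1, -0.7, 71.4]
wrist_force: [-7.7, 4.0, 37.6]
grip_width: 53.7
```

Call:
carry_out --pt "0 0 -0.003 0" --pt "0 0 0 0" --pt "0 0 0 0" --pt "0 0 0 0" --grip -0.45

```text
time: 10.68
eef_pos: [491.5, -152.0, 26.5]
ee_rot: [-179.2, -0.7, 71.4]
wrist_force: [-0.6, -0.0, -1.3]
grip_width: 67.4
```

Call:
carry_out --pt "0 0 -0.015 0" --pt "0 0 -0.025 0" --pt "0 0 -0.025 0" --pt "0 0 -0.015 0" --pt "0 0 0 0"

```text
time: 11.3
eef_pos: [492.5, -153.5, 110.9]
ee_rot: [-179.2, -0.6, 71.4]
wrist_force: [-0.1, -0.7, -0.1]
grip_width: 67.4
```

```bash
python3 plan.py 491 -151.2 80 71.4 2
python3 - <<'E'
from rig import grab_frame
from h import *
b=grab_frame("side")[:,:,::-1][225:345,265:395]
cv2.imwrite("pics/c4.png",cv2.resize(b,(650,600),interpolation=2))
E
```

```text
11.3 [ 492.5 -153.5  110.9] [-179.19   -0.63   71.39] [-0.1 -0.7 -0.1] 67.4
[[0.0009, -0.0011, 0.0155, -0.01], [0.0009, -0.0011, 0.0155, -0.01]]
```

View pics/c4.png

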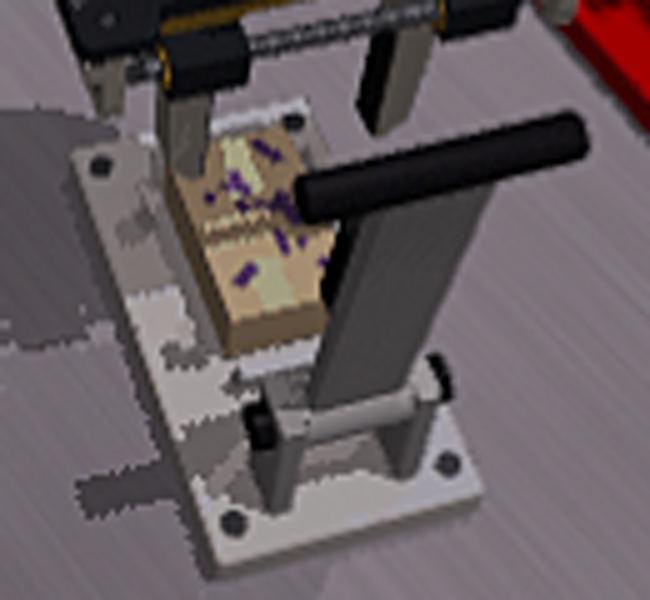

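The bar lies level inside the nest, near top edge (228,322)-(325,303). Next I'll feel its top with the fingers shut.

Call:
carry_out --pt "0.001 -0.001 0.01 0" --pt "0.001 -0.001 0.01 0" --pt "0 0 0.005 0" --pt "0 0 0 0" --pt "0 0 0 0" --grip 1

```text
time: 11.98
eef_pos: [488.3, -149.3, 80.8]
ee_rot: [-178.7, -0.6, 71.4]
wrist_force: [-0.8, -0.5, -1.1]
grip_width: 21.8
```

```bash
python3 plan.py 491 -151.2 62 71.4 2
python3 - <<'E'
from h import *
for z in(50,54,58,62,66):
    p=atz("side",265+228/5-.4,225+322/5-.4,z)[:2];e=np.array([.948,-.318]);u=np.array([.318,.948]);d=p-[491,-151.2];print(z,(d@e).round(1),(d@u).round(1))
E
```

```text
11.975 [ 488.3 -149.3   80.8] [-178.74   -0.61   71.38] [-0.8 -0.5 -1.1] 21.8
[[-0.0005, 0.0016, 0.0094, -0.01], [-0.0005, 0.0016, 0.0094, -0.01]]
50 -25.9 -39.3
54 -27.0 -41.6
58 -28.1 -43.8
62 -29.2 -46.0
66 -30.3 -48.3
```

Call:
carry_out --pt "0 0.002 0.008 0" --pt "0 0.001 0.008 0" --pt "0 0 0.003 0" --pt "0 0 0.001 0"

```text
time: 12.48
eef_pos: [491.3, -150.2, 59.6]
ee_rot: [-178.8, -0.6, 71.4]
wrist_force: [-0.8, 0.3, 0.4]
grip_width: 0.4
```

Call:
carry_out --pt "0 0 0.002 0" --pt "0 0 0.002 0"

```text
time: 12.72
eef_pos: [491.4, -150.2, 55.5]
ee_rot: [-178.8, -0.6, 71.4]
wrist_force: [-0.4, -0.7, -0.4]
grip_width: 0.2
```

Call:
carry_out --pt "0 0 0.002 0" --pt "0 0 0.002 0"

```text
time: 12.98
eef_pos: [491.6, -150.3, 54.2]
ee_rot: [-178.9, -0.7, 71.4]
wrist_force: [-4.7, 2.7, 22.0]
grip_width: 0.5
```

Call:
carry_out --pt "0 0 0.004 0" --pt "0 0 0.004 0"

```text
time: 13.22
eef_pos: [491.7, -150.4, 54.0]
ee_rot: [-179.0, -1.0, 71.3]
wrist_force: [-6.4, 3.4, 31.6]
grip_width: 0.4
```

Call:
carry_out --pt "0 0 -0.015 0" --pt "0 0 -0.04 0" --pt "0 0 -0.04 0" --pt "0 0 -0.055 0" --pt "0 0 -0.06 0" --pt "0 0 -0.04 0" --pt "0 0 0 0"

```text
time: 14.1
eef_pos: [494.2, -156.0, 313.6]
ee_rot: [-179.1, -1.0, 71.3]
wrist_force: [0.1, -1.0, -0.9]
grip_width: 0.8
```

```bash
python3 plan.py 540 -280 310 71.4 5
```

```text
14.1 [ 494.2 -156.   313.6] [-179.13   -1.02   71.28] [ 0.1 -1.  -0.9] 0.8
[[-0.0205, 0.0166, 0.0007, -0.02], [-0.0205, 0.0166, 0.0007, -0.02], [-0.0206, 0.0166, 0.0007, -0.02], [-0.0206, 0.0166, 0.0007, -0.02], [-0.0206, 0.0166, 0.0007, -0.02]]
```

Hard stop at z=54.0 under 32 N: the bar sits fully home. Now the clamp; first to behind the handle.

```bash
python3 plan.py 442 -296 315 71.4 5
```

```text
14.1 [ 494.2 -156.   313.6] [-179.13   -1.02   71.28] [ 0.1 -1.  -0.9] 0.8
[[-0.0299, -0.0009, -0.0003, -0.02], [-0.0299, -0.0009, -0.0003, -0.02], [-0.0299, -0.0009, -0.0003, -0.02], [-0.0299, -0.0009, -0.0003, -0.02], [-0.0299, -0.0009, -0.0003, -0.02]]
```

Call:
carry_out --pt "-0.025 0 -0.001 0" --pt "-0.035 0 -0.001 0" --pt "-0.035 0 -0.001 0" --pt "-0.03 0 -0.001 0" --pt "-0.02 0 0 0" --pt "0 0 0 0"

```text
time: 14.85
eef_pos: [443.0, -293.1, 305.9]
ee_rot: [-178.2, -1.3, 71.4]
wrist_force: [0.4, 0.1, -0.3]
grip_width: 0.5
```

```bash
python3 plan.py 442 -296 235 71.4 5
```

```text
14.85 [ 443.  -293.1  305.9] [-178.22   -1.26   71.43] [ 0.4  0.1 -0.3] 0.5
[[-0.0006, -0.0, 0.0142, 0.01], [-0.0006, -0.0, 0.0142, 0.01], [-0.0006, -0.0, 0.0142, 0.01], [-0.0006, -0.0, 0.0142, 0.01], [-0.0006, -0.0, 0.0142, 0.01]]
```

Call:
carry_out --pt "-0.001 0 0.015 0" --pt "-0.001 0 0.02 0" --pt "0 0 0.02 0" --pt "0 0 0.012 0" --pt "0 0 0.004 0" --pt "0 0 0 0"

```text
time: 15.6
eef_pos: [442.5, -284.7, 229.0]
ee_rot: [-177.9, -1.6, 71.9]
wrist_force: [-0.1, 0.3, -0.2]
grip_width: 0.2
```

```bash
cat > arc.py <<'E'
import numpy as np, sys
from plan import *
H=np.array([461.0,-241.3]); u=np.array([.318,.948]); e=np.array([.948,-.318])
def tcp(th):
    a=175*np.cos(th)-8*np.sin(th)-7.5; z=72+175*np.sin(th)+8*np.cos(th)-12*np.clip((th-.6)/1.,0,1)
    return a,z
s=env.observe(); p=s['eef_pos']; d=p[:2]-H
print(s['time'],"along",(d@u).round(1),"lat",(d@e).round(1),"z",p[2].round(1),s['ee_rot'].round(2),s['wrist_force'].round(1))
prev=(d@u,p[2])
for th in map(float,sys.argv[1:]):
    t=tcp(th); print(th,np.round(t,1),"dx %.4f dz %.4f"%((t[0]-prev[0])/1e3,(prev[1]-t[1])/1e3)); prev=t
E
python3 arc.py 1.7 1.6 1.5 1.4 1.3 1.2 1.1 1.0 .9 .8
```

```text
15.6 along -47.1 lat -3.8 z 229.0 [-177.87   -1.64   71.88] [-0.1  0.3 -0.2]
1.7 [-38.  232.5] dx 0.0091 dz -0.0036
1.6 [-20.6 234.7] dx 0.0174 dz -0.0022
1.5 [ -3.1 236.3] dx 0.0175 dz -0.0016
1.4 [ 14.4 236.2] dx 0.0175 dz 0.0001
1.3 [ 31.6 234.4] dx 0.0172 dz 0.0019
1.2 [ 48.5 230.8] dx 0.0169 dz 0.0036
1.1 [ 64.7 225.6] dx 0.0163 dz 0.0052
1.0 [ 80.3 218.8] dx 0.0156 dz 0.0068
0.9 [ 95.  210.5] dx 0.0147 dz 0.0083
0.8 [108.7 200.7] dx 0.0137 dz 0.0097
```

Call:
carry_out --pt "0.01 0.002 -0.002 0" --pt "0.014 0.002 -0.002 0" --pt "0.015 0 -0.001 0" --pt "0.015 0 0 0" --pt "0.015 0 0 0"

```text
time: 16.23
eef_pos: [469.5, -218.6, 237.6]
ee_rot: [-178.1, -1.5, 71.8]
wrist_force: [-0.1, -2.2, -0.2]
grip_width: 0.4
```

```bash
python3 arc.py 1.5 1.4 1.3 1.2 1.1 1.0 .9 .8
```

```text
16.225 along 24.2 lat 0.8 z 237.6 [-178.05   -1.46   71.78] [-0.1 -2.2 -0.2]
1.5 [ -3.1 236.3] dx -0.0273 dz 0.0013
1.4 [ 14.4 236.2] dx 0.0175 dz 0.0001
1.3 [ 31.6 234.4] dx 0.0172 dz 0.0019
1.2 [ 48.5 230.8] dx 0.0169 dz 0.0036
1.1 [ 64.7 225.6] dx 0.0163 dz 0.0052
1.0 [ 80.3 218.8] dx 0.0156 dz 0.0068
0.9 [ 95.  210.5] dx 0.0147 dz 0.0083
0.8 [108.7 200.7] dx 0.0137 dz 0.0097
```

Call:
carry_out --pt "0.007 0 0.004 0" --pt "0.015 0 0.004 0" --pt "0.015 0 0.005 0" --pt "0.014 0 0.006 0"

```text
time: 16.73
eef_pos: [486.2, -166.3, 218.9]
ee_rot: [-178.1, -1.4, 71.8]
wrist_force: [1.2, -1.8, -2.1]
grip_width: 0.4
```

```bash
python3 arc.py 1.1 1.0 .9 .8 .7 .6 .5 .4 .3 .2 .1 0
```

```text
16.725 along 79.1 lat 0.0 z 218.9 [-178.11   -1.41   71.8 ] [ 1.2 -1.8 -2.1]
1.1 [ 64.7 225.6] dx -0.0143 dz -0.0067
1.0 [ 80.3 218.8] dx 0.0156 dz 0.0068
0.9 [ 95.  210.5] dx 0.0147 dz 0.0083
0.8 [108.7 200.7] dx 0.0137 dz 0.0097
0.7 [121.2 189.7] dx 0.0125 dz 0.0111
0.6 [132.4 177.4] dx 0.0112 dz 0.0122
0.5 [142.2 162.9] dx 0.0098 dz 0.0145
0.4 [150.6 147.5] dx 0.0083 dz 0.0154
0.3 [157.3 131.4] dx 0.0067 dz 0.0162
0.2 [162.4 114.6] dx 0.0051 dz 0.0168
0.1 [165.8  97.4] dx 0.0034 dz 0.0172
0.0 [167.5  80. ] dx 0.0017 dz 0.0174
```

Call:
carry_out --pt "0.013 0 0.008 0" --pt "0.013 0 0.01 0" --pt "0.012 0 0.011 0" --pt "0.01 0 0.012 0"

```text
time: 17.23
eef_pos: [501.9, -114.7, 176.7]
ee_rot: [-178.1, -1.5, 71.9]
wrist_force: [-0.3, -1.0, 0.1]
grip_width: -0.1
```

```bash
python3 arc.py .7 .6 .5 .4 .3 .2 .1 0
python3 - <<'E'
from rig import grab_frame
import cv2
b=grab_frame("side")[:,:,::-1][165:345,225:425]
cv2.imwrite("pics/c5.png",cv2.resize(b,(640,576),interpolation=2))
E
```

```text
17.225 along 133.1 lat -1.5 z 176.7 [-178.14   -1.51   71.87] [-0.3 -1.   0.1]
0.7 [121.2 189.7] dx -0.0119 dz -0.0130
0.6 [132.4 177.4] dx 0.0112 dz 0.0122
0.5 [142.2 162.9] dx 0.0098 dz 0.0145
0.4 [150.6 147.5] dx 0.0083 dz 0.0154
0.3 [157.3 131.4] dx 0.0067 dz 0.0162
0.2 [162.4 114.6] dx 0.0051 dz 0.0168
0.1 [165.8  97.4] dx 0.0034 dz 0.0172
0.0 [167.5  80. ] dx 0.0017 dz 0.0174
```

View pics/c5.png

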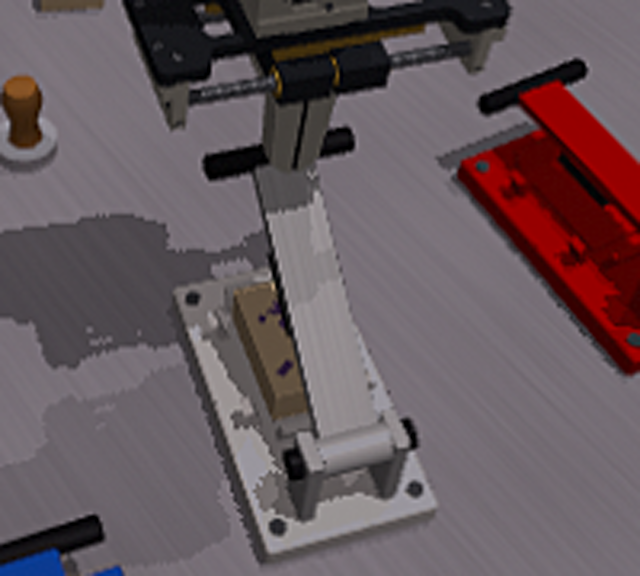

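The clamp follows: fingertips at (290,165) just behind the handle, arm about 0.6 rad open, bar still down. On along the arc.

Call:
carry_out --pt "0.009 0 0.013 0" --pt "0.008 0 0.014 0" --pt "0.007 0 0.014 0" --pt "0.006 0 0.015 0"

```text
time: 17.77
eef_pos: [510.4, -79.8, 116.8]
ee_rot: [-178.0, -1.6, 72.0]
wrist_force: [0.3, 0.4, 1.0]
grip_width: 0.4
```

```bash
python3 arc.py .3 .2 .1 0
```

```text
17.775 along 168.8 lat -4.5 z 116.8 [-178.04   -1.61   71.96] [0.3 0.4 1. ]
0.3 [157.3 131.4] dx -0.0115 dz -0.0146
0.2 [162.4 114.6] dx 0.0051 dz 0.0168
0.1 [165.8  97.4] dx 0.0034 dz 0.0172
0.0 [167.5  80. ] dx 0.0017 dz 0.0174
```

Call:
carry_out --pt "0 0.002 0.012 0" --pt "0 0.002 0.01 0" --pt "0 0 0.007 0" --pt "0 0 0.003 0" --pt "0 0 0.003 0"

```text
time: 18.4
eef_pos: [513.1, -79.1, 78.3]
ee_rot: [-177.9, -1.6, 71.9]
wrist_force: [-1.0, 0.9, 9.9]
grip_width: 0.5
```

Call:
carry_out --pt "0 0 0.003 0" --pt "0 0 0.004 0"

```text
time: 18.65
eef_pos: [513.2, -79.0, 77.5]
ee_rot: [-177.9, -1.9, 71.9]
wrist_force: [-7.4, 1.7, 34.0]
grip_width: 0.6
```

Hard stop under 34 N at the shut height. Letting go and checking.

Call:
carry_out --pt "0 0 -0.015 0" --pt "0 0 -0.04 0" --pt "0 0 -0.05 0" --pt "0.03 0 -0.05 0" --pt "0.05 0 -0.03 0" --pt "0.05 0 0 0" --pt "0.03 0 0 0" --pt "0 0 0 0" --pt "0 0 0 0"

```text
time: 19.77
eef_pos: [569.3, 63.1, 277.6]
ee_rot: [-178.5, -1.9, 71.4]
wrist_force: [-0.3, -0.0, -0.4]
grip_width: 0.6
```

Run:
```python
from rig import grab_frame
from h import *
b=grab_frame("side")[:,:,::-1][205:345,265:405]
cv2.imwrite("pics/c6.png",cv2.resize(b,(600,600),interpolation=2))
for l in(-45,45): print((proj("side",[461+.318*175+.948*l,-241.3+.948*175-.318*l,72])-[265,205])*600/140)
```

```text
[ 79.13248279 139.76543816]
[253.08945538 101.45557407]
```

View pics/c6.png

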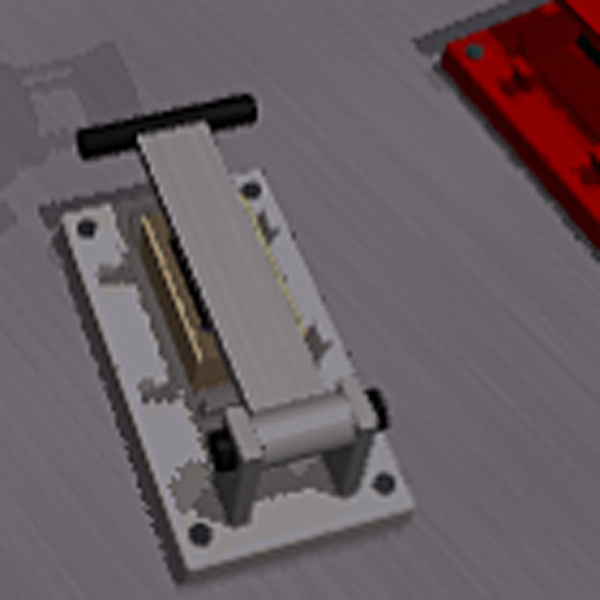

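The clamp is shut. The handle ends at about (82,142) and (252,107) are within a few crop pixels (about 1–2 mm) of the prediction for angle 0, and the bar is seated under the arm. The robot is clear, so I'm signing off.

```bash
python3 -c "
from rig import ticket
print(ticket.sign_off())"
```

```text
the job is handed in; nothing more can be done
None
```

The full-size bar is seated flat on the bottom of the white jig's nest, the clamp was then swung fully shut over it, and the job is handed in. It took about 20 s of the 54 s allowed.

- **Seating:** I lowered the bar in the gripper, released it, then pressed its top with shut fingers. It stopped hard at z = 54.0 mm under 32 N, which matches the expected top of a fully seated bar. During the earlier push in the gripper, the fingers slipped down along the bar at about 36 N; the press from above was the real check.
- **Clamp:** The handle stopped hard under 34 N. The fingertips were at z = 77.5 mm against about 80 expected, a gap I put down to 2° of tool tilt and calibration error.
- **Last look:** In the final picture the handle ends are within about 1–2 mm of the position for angle 0. The bar lay under the arm, and the robot was clear with no force on it.

No check failed.

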